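# Close a slide cassette and take it out of the dryer

### The job

The slides are dry: lower the retaining cover gently over the two locating pins on top of the slide cassette until it lies flush, and let go of it. Then pinch the cassette's two side catches together to unhook it and, keeping it level with its cover on, lift it about 10 cm up out of the dryer. Finish there, still holding the cassette in the air by its squeezed catches; leave the other things on the bench where they are.

Things in the scene. Friction and masses are not known exactly. Their poses are not given: they have to be found in the camera images.
- cover_rib (a point): centre of the finger rib on the retaining cover: rib 44 mm long (along x), 12 mm thick (along y), 18 mm tall, standing on the middle of the plate. The point is 13 mm above the plate's underside, 9 mm above its upper face, 9 mm below the rib's top. z up
- cover: the retaining cover: flat aluminium plate 108 x 34 x 4 mm (x, y, z), about 70 g, with a round 8 mm hole near each end (centres at x = +45 and -45 mm, y = 0) and the finger rib on top. Starts flat on the bench, rib up. Origin at the centre of its underside. Either way round fits
- cassette_grip (a point): point midway between the cassette's two catch pads: 40 mm above the cassette's underside, 12 mm below its top; while latched, 26 mm above the dryer's deck. x along the cassette, y across it through both catches, z up. With the cover flush, the rib's centre is 25 mm and the rib's top 34 mm above this point
- cassette: slide cassette: white plastic frame 102 x 53 x 52 mm holding glass slides, about 220 g, latched in the dryer's bay with 1.5 mm play. On its top, at x = +45 and -45 mm, y = 0, stand two steel locating pins, 6 mm thick, 14 mm tall, the upper 6 mm tapered; the cover goes over them and rests on the top. Origin at the centre of its underside
- catch_left_pad (a point): outer face centre of the +y catch's finger pad: grey, ribbed, 28 mm long (x), 20 mm tall, upright, facing +y, 29 mm from the cassette's middle while out; a hooked stem runs down from it into the bay. The two pads measure 58 mm over their outer faces when out, 45 mm fully in. Beyond each pad the deck is flat and clear for 55 mm
- catch_right_pad (a point): the same for the catch on the -y side, facing -y
- catch_left (a joint): how far the +y catch is pushed in towards the cassette's middle, m: 0 is out (hooked), 0.0065 fully in; its hook is free of the dryer's rim from 0.0035 on. Spring: 2.7 N at first, 8.6 N fully in; it springs back when let go
- catch_right (a joint): the same for the -y catch
- dryer: slide dryer: low grey box fixed to the bench, 220 x 170 mm (x, y), deck 50 mm high, sloping control desk along its -x side. Origin on the bench under the bay's centre; axes as the cassette's. Bay 105 x 56 mm, 14 mm deep, floor 36 mm above the bench; the cassette's hooks sit under its long rims and hold it until both catches are in
- dropper_amber: amber glass dropper bottle, 38 mm across, 95 mm tall, with a rubber bulb; stands in the middle of the bench. Leave it alone. Origin at the centre of its underside (z up).
- dropper_clear: clear glass dropper bottle, 38 mm across, 95 mm tall, with a rubber bulb; stands near one end of the cover. Leave it alone. Origin at the centre of its underside (z up).
- flask: small conical glass flask, 60 mm across the foot, 76 mm tall; stands in the middle of the bench. Leave it alone. Origin at the centre of its underside (z up).
- beaker: glass beaker, 68 mm across, 75 mm tall; stands in the middle of the bench, farther back. Leave it alone. Origin at the centre of its underside (z up).
- slide_box: closed slide box, 83 x 98 x 35 mm, behind the dryer. Leave it alone. Origin at the centre of its underside (z up).
- forceps: steel forceps lying flat, 140 mm long, 6 mm high, near the other end of the cover. Leave it alone. Origin at the centre of its underside (z up).
Things that resemble listed ones, but are neither listed nor needed, are in the scene too. Leave any orange, red or yellow look-alike of the cassette alone.

How it is judged:
By the outcome, as a careful person would: the job done as asked, in the order asked, and still so for the second after the job is handed in, while the arm keeps its last pose, push and grip.
It also fails if it takes over 48 s, if anything falls off the work surface, if the arm or the gripper's body presses on something with over 40 N, if the wrist force passes 120 N, or if a joint passes its speed limit or range.

### The arm

A 7-joint arm with a two-finger parallel gripper is mounted at the origin on the work surface. World frame = base frame: x ahead of the robot, y to its left, z up, the work surface at z = 0. Lengths are in m, angles in degrees, forces in N, time in s.
With the tool pointing down it reaches from about 0.35 to 0.775 m from the base axis. Payload 3.1 kg.
Tool frame: the origin (TCP) lies on the centre line of the jaws, within the pads' length; the fingertips stand 17 mm ahead of it and the grasp point (between the pads) lies 2 mm behind it (robot.tip_reach is the distance from the TCP to the fingertips, in m); z points along the fingers, y is the direction in which the jaws open and shut (so a half turn about z gives the same grasp; the last joint's range is limited). The gripper opens to 85 mm and grips with 20 to 120 N. Pads are 22 mm wide; open, the fingers measure 114 mm over their backs; the gripper's body (76 mm by 85 mm) begins 54 mm behind the grasp point. The pads swing forward as they close: fully open they stand 13 mm farther back than shut.
Start: joints at [-70.457, 17.813, 0.802, 86.603, -0.252, 75.585, -1.558], TCP at [0.205, 0.51, 0.248] pointing down, gripper open.
Joint ranges: [-154.91, 154.91], [-16.99, 109.72], [-72.82, 74.43], [7.12, 147.25], [-82.49, 262.49], [11.32, 116.49], [-174.64, 174.64]. Speed limits (degrees/s): [159.86, 159.86, 180, 180, 180, 180, 180].

### API

Orientations are given as [roll, pitch, yaw] about the fixed x, y, z axes, in that order (R = Rz(yaw) Ry(pitch) Rx(roll)).
In Python, from station import robot, fingers, vision, workorder, recognise gives the robot as it stands. Calls block until the motion is done:
- robot.move_to(position, orientation): joint-space move of the TCP to a pose.
- robot.line_to(position, orientation=None, velocity=0.15, f_stop=None): straight line of the TCP; orientation=None keeps the orientation; velocity is the mean speed in m/s. With f_stop (N) it stops when the force on the tool has changed by that much, and returns True; else False.
- robot.move_j(angles): joint-space move.
- fingers.gripper_to(opening, force=None): opening from 0.0 (shut) to 1.0 (fully open); force is the grip in N (None keeps the last); returns when the fingers have stopped.
- robot.pause(seconds).
- robot.inverse_kinematics(position, orientation): joint angles nearest the present ones, or None.
- vision.grab_frame(name): name is "side" or "top" or "wrist"; returns the picture (400x640x3 uint8, red, green, blue); there is no depth.
- vision.calibration(name): a dict with "mtx" (3x3 intrinsics, pixels), "extrinsics" (4x4, takes a point from world to camera coordinates); the wrist camera has in their place "T_tool_cam" (4x4, takes a point from camera to tool coordinates, whose origin is the TCP and whose axes are the flange's). Camera axes: x right, y up, looking along -z (the intrinsics and any distortion apply to the point x, -y, -z); pixel columns grow to the right and rows downward; lengths in m; the calibration is good to about 2 mm. The wrist camera is an equidistant fisheye: a pixel r from the principal point sees the ray r / f radians off the axis. A picture is of the moment at which its call begins: read the wrist's pose just before it. calibration takes no time and is no camera call.
A pose or a line that the arm cannot do raises robot.PlanningError and nothing moves.
- workorder.close_job(): hands the job in, once; it reports no verdict.
Trained networks look in the newest picture that a camera, given by its name, has taken for a name from the list of things; names that differ only in an ending like _2 or _b are one class to them, and where a whole thing is asked for, a point or a joint stands for the part that bears it (a point fixed in the world has none). Each returns a list of dicts, best first, with "p" (0 to 1); they miss things now and then, are a little off and sometimes report something else, mostly with a low value. They report only what shows in the picture. A call takes as long as a camera call. They do not tell look-alikes from the thing itself.
- recognise(label, camera): "rect" ([centre column, centre row, width, height] in pixels, round what is visible of it).
Readings, each from a call of its own:
- robot.current_time_s(): time.
- robot.current_joint_positions(): joint angles.
- robot.current_dq(): joint speeds.
- robot.current_joint_torque(): joint torques, N m.
- robot.current_tool_pos(): TCP position.
- robot.current_eef_rot(): TCP orientation.
- robot.current_contact_force(): force on the tool from outside, world axes, zero at the start.
- robot.current_torque(): the same for the moment, N m.
- robot.current_finger_gap(): opening from 0.0 (shut) to 1.0 (fully open).
Only numpy, scipy, OpenCV 4.12 (cv2) and the standard library are available. Lean on these libraries where they do the work, as an engineer would, in place of code of your own. Each camera call takes 0.05 s, during which the arm holds its last target.

## Working session

There is one attempt and no reset: what is moved stays moved. The work goes in short steps, each a Python script; the robot and the scene stay as the last script left them, time stands still between calls to the robot, and variables do not carry over. Pictures are saved under pics/ and viewed, and the job is handed in when it is done.

```bash
mkdir -p pics; ls; cat > h.py <<'E'
import numpy as np, cv2
from station import robot, fingers, vision, workorder, recognise
def save(n,im): cv2.imwrite('pics/'+n,cv2.cvtColor(np.ascontiguousarray(im),cv2.COLOR_RGB2BGR))
E
python3 - <<'E'
from h import *
for c in ['side','top','wrist']:
    im=vision.grab_frame(c); save(c+'0.png',im)
    print(c,vision.calibration(c))
    for l in ['cover','cover_rib','cassette','catch_left_pad','dryer','forceps','dropper_clear']:
        if c!='wrist' or l in('cover','cassette'): print(l,[(np.round(d['rect']).tolist(),round(d['p'],2)) for d in recognise(l,c)])
print(robot.current_time_s(),robot.current_eef_rot(),robot.current_tool_pos(),robot.current_finger_gap())
E
```

```text
pics
side {'mtx': array([[394.59290495,   0.        , 317.5573678 ],
       [  0.        , 394.59290495, 203.71235538],
       [  0.        ,   0.        ,   1.        ]]), 'extrinsics': array([[-0.92443077, -0.38121362,  0.01019484,  0.47277432],
       [ 0.25077094, -0.58753637,  0.76936009, -0.23964114],
       [-0.28730071,  0.71377671,  0.638734  , -0.71453958],
       [ 0.        ,  0.        ,  0.        ,  1.        ]])}
cover [([246.0, 340.0, 65.0, 32.0], 0.65)]
cover_rib [([243.0, 342.0, 59.0, 27.0], 0.66), ([309.0, 362.0, 31.0, 67.0], 0.57)]
cassette [([216.0, 204.0, 41.0, 44.0], 0.86), ([437.0, 182.0, 26.0, 34.0], 0.83), ([427.0, 228.0, 45.0, 47.0], 0.82), ([307.0, 143.0, 36.0, 31.0], 0.73), ([337.0, 174.0, 44.0, 31.0], 0.65), ([310.0, 362.0, 31.0, 68.0], 0.32)]
catch_left_pad [([332.0, 179.0, 9.0, 9.0], 0.67), ([228.0, 204.0, 9.0, 21.0], 0.64), ([416.0, 229.0, 18.0, 22.0], 0.61)]
dryer [([339.0, 192.0, 107.0, 74.0], 0.78)]
forceps []
dropper_clear [([181.0, 308.0, 28.0, 40.0], 0.75)]
top {'mtx': array([[390.32860058,   0.        , 318.66843365],
       [  0.        , 390
[... 1034 characters left out ...]
8.0], 0.86)]
wrist {'mtx': array([[309.70691629,   0.        , 316.44022703],
       [  0.        , 309.70691629, 198.03766522],
       [  0.        ,   0.        ,   1.        ]]), 'T_tool_cam': array([[-2.40581205e-03,  9.62377638e-01,  2.71704793e-01,
         6.97367940e-02],
       [ 9.99996807e-01,  2.10535436e-03,  1.39731953e-03,
         4.66312758e-04],
       [ 7.72714197e-04,  2.71707287e-01, -9.62379630e-01,
        -1.25875477e-01],
       [ 0.00000000e+00,  0.00000000e+00,  0.00000000e+00,
         1.00000000e+00]])}
cover []
cassette [([24.0, 348.0, 31.0, 37.0], 0.83)]
0.95 [ 1.79990525e+02 -3.95392267e-04  1.58073573e+02] [0.20538696 0.51026284 0.24835626] 0.9949492353191752
```

View pics/top0.png

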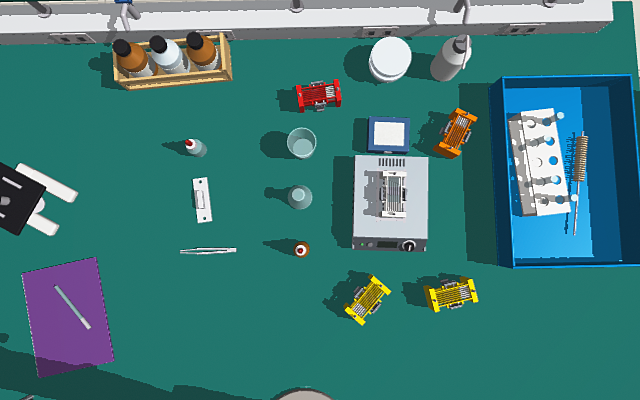

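View pics/side0.png

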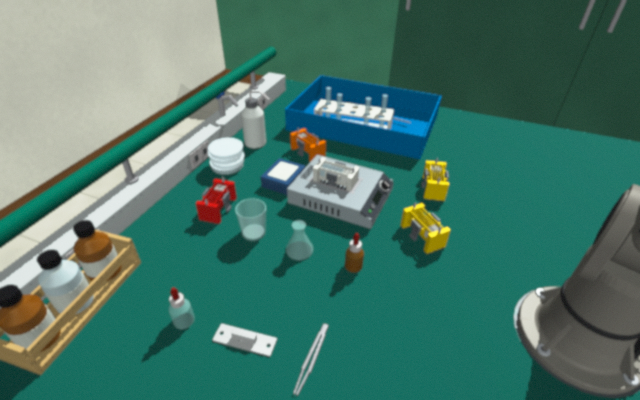

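View pics/wrist0.png

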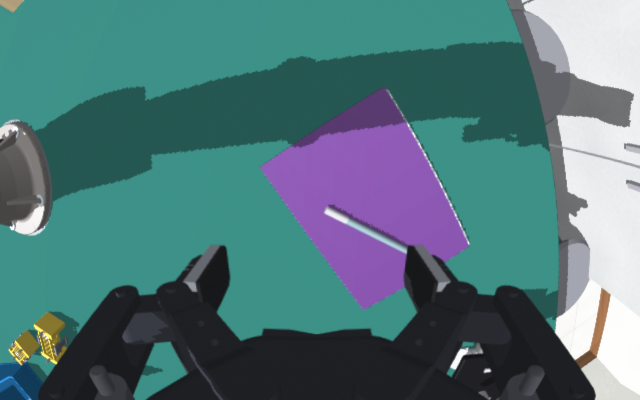

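```bash
cat >> h.py <<'E'
def ray(c,uv):
    k=vision.calibration(c);E=k['extrinsics'];R=E[:3,:3];t=E[:3,3]
    n=np.linalg.inv(k['mtx'])@np.array([uv[0],uv[1],1.]); d=R.T@(n*[1,-1,-1]); return -R.T@t,d
def at(c,uv,z):
    o,d=ray(c,uv); return o+d*(z-o[2])/d[2]
def proj(c,P):
    k=vision.calibration(c);E=k['extrinsics'];p=E[:3,:3]@np.asarray(P,float)+E[:3,3];q=k['mtx']@(p*[1,-1,-1]);return q[:2]/q[2]
def wproj(P,pos,rpy):
    from scipy.spatial.transform import Rotation as Ro
    k=vision.calibration('wrist');R=Ro.from_euler('xyz',rpy,degrees=True).as_matrix()
    T=k['T_tool_cam'];pc=T[:3,:3].T@(R.T@(np.asarray(P,float)-pos)-T[:3,3]);x,y,z=pc[0],-pc[1],-pc[2]
    th=np.arctan2(np.hypot(x,y),z);r=np.hypot(x,y)+1e-12;f=k['mtx'][0,0]
    return np.array([k['mtx'][0,2]+f*th*x/r,k['mtx'][1,2]+f*th*y/r])
def wat(uv,z,pos,rpy):
    from scipy.spatial.transform import Rotation as Ro
    k=vision.calibration('wrist');R=Ro.from_euler('xyz',rpy,degrees=True).as_matrix();T=k['T_tool_cam'];m=k['mtx']
    d=np.array([uv[0]-m[0,2],uv[1]-m[1,2]]);r=np.hypot(*d)+1e-12;th=r/m[0,0]
    v=np.array([np.sin(th)*d[0]/r,-np.sin(th)*d[1]/r,-np.cos(th)])
    w=R@T[:3,:3]@v;o=np.asarray(pos)+R@T[:3,3];return o+w*(z-o[2])/w[2]
E
python3 - <<'E'
from h import *
im=cv2.cvtColor(cv2.imread('pics/top0.png'),cv2.COLOR_BGR2RGB)
a=cv2.resize(im[165:235,165:245],None,fx=5,fy=5,interpolation=cv2.INTER_CUBIC)
b=cv2.resize(im[150:255,345:435],None,fx=4,fy=4,interpolation=cv2.INTER_CUBIC)
o=np.zeros((420,800,3),np.uint8);o[:350,:400]=a;o[:420,400:760]=b;save('crop.png',o)
w=(im[165:235,180:230].min(2)>140).astype(np.uint8)
n,l,s,c=cv2.connectedComponentsWithStats(w);i=1+np.argmax(s[1:,4]);print(s[i])
ys,xs=np.where(l==i);P=np.array([at('top',(x+180,y+165),.004)[:2] for x,y in zip(xs,ys)])
r=cv2.minAreaRect(P.astype(np.float32)*1000);print('cover',r)
for n,uv,z in [('cas',(391,194),.088),('amber',(302,250),.05),('flask',(299,196),.03),('beaker',(301,143),.04),('clear',(197,148),.04),('forceps0',(181,251),.003),('forceps1',(236,250),.003)]: print(n,at('top',uv,z).round(3))
E
```

```text
[ 13  12  19  46 610]
cover ((551.9212036132812, 239.27598571777344), (107.6781234741211, 35.22026062011719), 6.765928268432617)
cas [ 0.549 -0.205  0.088]
amber [ 0.428 -0.004  0.05 ]
flask [0.554 0.002 0.03 ]
beaker [ 0.678 -0.005  0.04 ]
clear [0.671 0.241 0.04 ]
forceps0 [0.429 0.29  0.003]
forceps1 [0.428 0.157 0.003]
```

View pics/crop.png

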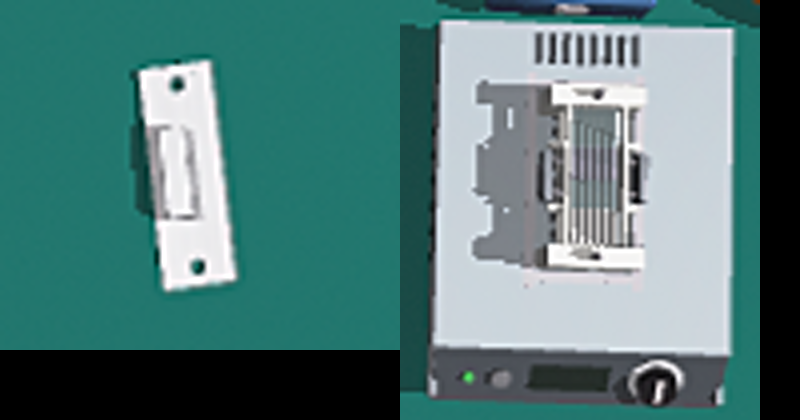

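```bash
python3 - <<'E'
from h import *
print(robot.tip_reach)
for y in (186.8,-173.2,6.8):
    print(y,robot.inverse_kinematics([.552,.239,.16],[180,0,y]))
    print(y,robot.inverse_kinematics([.549,-.205,.2],[180,0,y-6.8]))
robot.move_to([.552,.239,.17],[180,0,186.8])
p,r=robot.current_tool_pos(),robot.current_eef_rot()
im=vision.grab_frame('wrist');save('w1.png',im)
print(p,r,robot.current_time_s(),robot.current_joint_positions())
for l in ['cover','cover_rib']: print(l,[(np.round(d['rect'],1).tolist(),round(d['p'],2)) for d in recognise(l,'wrist')])
c,s=np.cos(np.radians(6.8)),np.sin(np.radians(6.8))
for dx in(-45,45): print(wproj([.552+dx/1000*c,.239+dx/1000*s,.004],p,r))
print(wproj([.552,.239,.022],p,r))
E
```

```text
0.017
186.8 [-32.8208541   27.32782488  11.25038657  86.07780879  -5.57782624
  67.14271567  76.17338404]
186.8 [-17.5126048   31.99638701  55.68838977  86.63841022 -26.86093489
  75.61484914 130.83546473]
-173.2 [-32.8208541   27.32782488  11.25038657  86.07780879  -5.57782624
  67.14271567  76.17338404]
-173.2 [-17.5126048   31.99638701  55.68838977  86.63841022 -26.86093489
  75.61484914 130.83546473]
6.8 [-47.99746919  29.98530302  34.04844889  86.72910127 -17.48360583
  68.6537333  -94.31656978]
6.8 [-19.67903933  33.83397531  60.1675518   86.71110259 -29.74726098
  76.76935661 -46.84724216]
[0.55128232 0.24086359 0.17015197] [ 1.79918016e+02 -9.38845675e-03 -1.73065822e+02] 2.6417 [-32.99445908  26.84812549  11.27060022  85.30106938  -5.53272699
  68.37077991  76.0962164 ]
cover [([317.6, 185.6, 36.3, 111.3], 0.83)]
cover_rib [([318.5, 182.3, 35.3, 107.7], 0.58)]
[313.64139363 139.30551281]
[313.84309872 229.05764701]
[313.56699829 190.30973634]
```

View pics/w1.png

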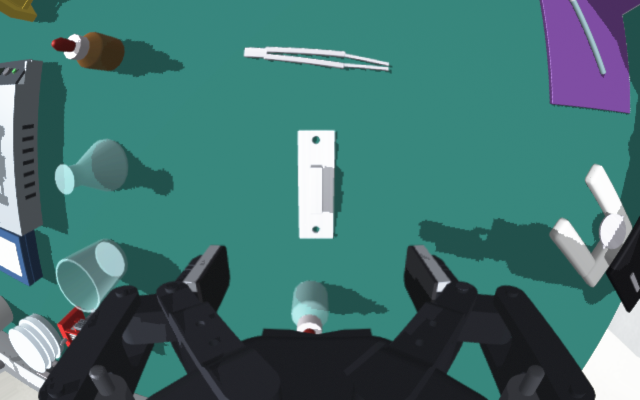

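```bash
python3 - <<'E'
from h import *
p,r=[0.55128232,0.24086359,0.17015197],[179.918,-.00939,-173.0658]
g=cv2.cvtColor(cv2.imread('pics/w1.png'),cv2.COLOR_BGR2GRAY).astype(float)
H=[]
for u,v in[(316,140),(316,230)]:
    w=g[v-8:v+9,u-8:u+9];q=np.clip(200-w,0,None);yy,xx=np.mgrid[v-8:v+9,u-8:u+9];m=(xx-u)**2+(yy-v)**2<=49;q=q*m
    c=(np.sum(q*xx)/q.sum(),np.sum(q*yy)/q.sum());P=wat(c,.003,p,r);H.append(P);print(c,P)
d=H[1]-H[0];print(np.linalg.norm(d),np.degrees(np.arctan2(d[1],d[0])),(H[0]+H[1])/2)
im=cv2.imread('pics/w1.png')[110:260,230:400];cv2.imwrite('pics/w1c.png',cv2.resize(im,None,fx=4,fy=4))
print(robot.current_tool_pos(),robot.current_eef_rot())
E
```

```text
(np.float64(315.28081886960393), np.float64(139.4129951045839)) [0.50732194 0.23522223 0.003     ]
(np.float64(315.16743613419516), np.float64(228.99630655586336)) [0.59684892 0.24569317 0.003     ]
0.09013723602621973 6.6709191106930055 [0.55208543 0.2404577  0.003     ]
[0.55132333 0.24071243 0.17022762] [ 1.79946332e+02  5.99746448e-03 -1.73048613e+02]
```

View pics/w1c.png

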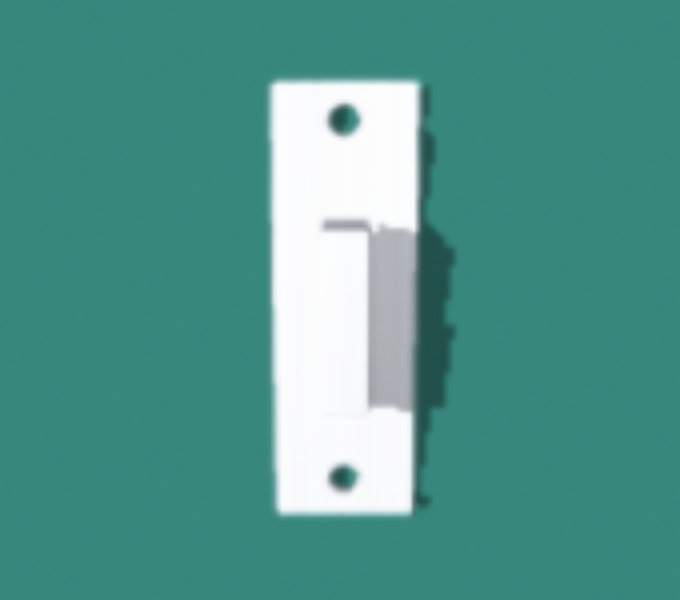

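```bash
python3 - <<'E'
from h import *
fingers.gripper_to(0.5,30)
print(robot.current_tool_pos(),robot.current_finger_gap(),robot.current_time_s())
robot.line_to([.552,.2405,.06],[180,0,186.7],velocity=.15)
p,r=robot.current_tool_pos(),robot.current_eef_rot()
im=vision.grab_frame('wrist');save('w2.png',im);print(p,r)
g=cv2.cvtColor(im,cv2.COLOR_RGB2GRAY).astype(float)
for k in(-1,1): print(wproj([.552+k*.045*.9932,.2405+k*.045*.1163,.004],p,r))
print(robot.current_time_s())
E
```

```text
[0.55200538 0.23899266 0.17000762] 0.5014591742056284 3.2333
[0.55290375 0.24077858 0.06097466] [ 1.79968093e+02  1.14159492e-01 -1.73303386e+02]
[314.97502264 152.29980064]
[315.44827015 284.74296352]
4.1667
```

View pics/w2.png

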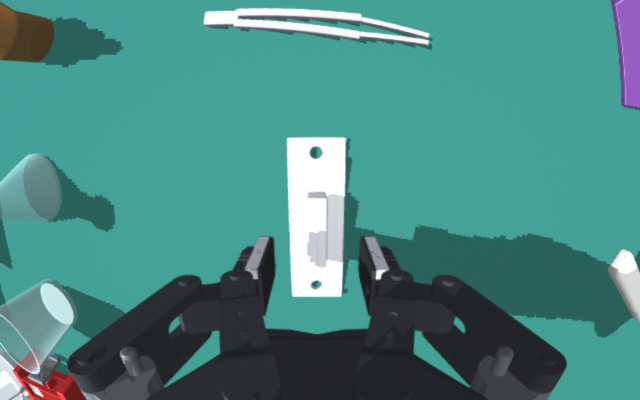

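```bash
python3 - <<'E'
from h import *
print(robot.line_to([.552,.2405,.0235],velocity=.06,f_stop=6)); robot.pause(.15)
print(robot.current_tool_pos(),robot.current_contact_force())
fingers.gripper_to(0.0,30)
print(robot.current_finger_gap()*85,robot.current_tool_pos(),robot.current_contact_force())
robot.line_to([.552,.2405,.10],velocity=.15);robot.pause(.2)
im=vision.grab_frame('wrist');save('w3.png',im)
print(robot.current_finger_gap()*85,robot.current_tool_pos(),robot.current_contact_force(),robot.current_time_s())
E
```

```text
False
[0.55241215 0.24067424 0.02400776] [-0.67862379  0.31720129 -0.20249107]
10.575775356812992 [0.55229306 0.24070974 0.02388696] [-0.15101222 -0.27526244  1.67927277]
11.068414993932988 [0.55114968 0.2401856  0.09865601] [ 0.27353161 -0.21449795 -0.88101422] 6.3583
```

View pics/w3.png

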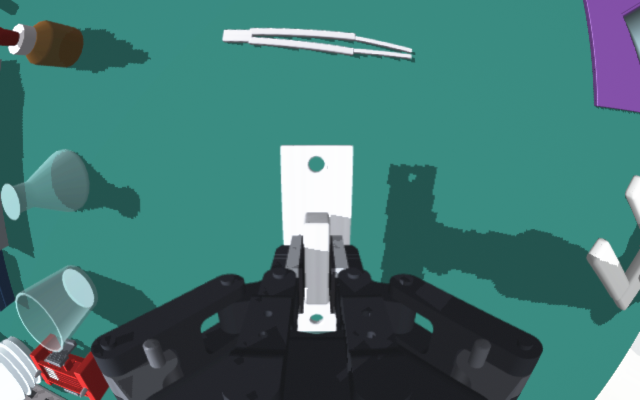

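```bash
python3 - <<'E'
from h import *
robot.line_to([.552,.2405,.20],velocity=.25)
robot.move_to([.549,-.115,.22],[180,0,180]);robot.pause(.3)
p,r=robot.current_tool_pos(),robot.current_eef_rot()
im=vision.grab_frame('wrist');save('w4.png',im);print(p.tolist(),r.tolist(),robot.current_time_s(),robot.current_joint_positions())
for k in(-1,1): print(wproj([.549+k*.045,-.205,.096],p,r))
for l in ['cassette','catch_left_pad']: print(l,[(np.round(d['rect'],1).tolist(),round(d['p'],2)) for d in recognise(l,'wrist')])
E
```

```text
[0.5492760391572169, -0.11392746385638416, 0.21990229007544876] [179.98604281640266, -0.00518142336392918, -179.88992158071085] 8.5917 [ -5.7217032   20.64060028  21.27827212  88.19750725  -7.71063008
  72.61451627 106.69654043]
[207.58384237 145.1824453 ]
[216.48601219 244.10974791]
cassette [([132.6, 284.1, 53.6, 79.9], 0.91), ([215.1, 192.9, 69.1, 117.2], 0.81), ([186.4, 194.7, 10.1, 35.0], 0.68), ([124.9, 16.7, 89.8, 33.4], 0.64)]
catch_left_pad [([240.6, 194.5, 15.5, 32.4], 0.79), ([112.1, 282.6, 8.2, 18.1], 0.59), ([230.5, 293.6, 68.8, 61.0], 0.31)]
```

View pics/w4.png

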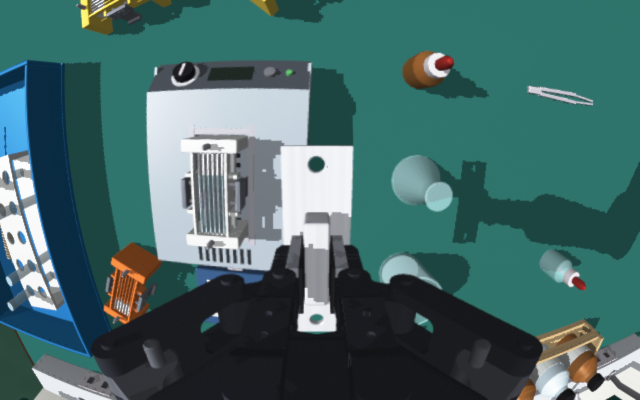

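```bash
python3 - <<'E'
import cv2
im=cv2.imread('pics/w4.png')
a=cv2.resize(im[120:270,150:280],None,fx=4,fy=4,interpolation=cv2.INTER_CUBIC)
cv2.imwrite('pics/w4c.png',a)
E
```

```text
(no output)
```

View pics/w4c.png

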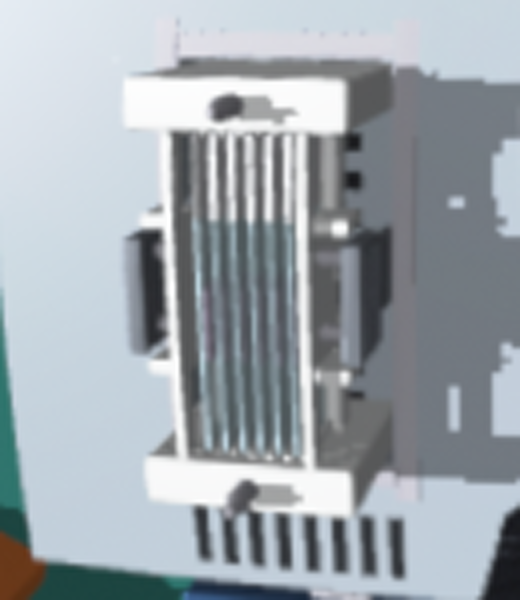

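```bash
python3 - <<'E'
from h import *
p,r=[0.5492760391572169, -0.11392746385638416, 0.21990229007544876],[179.98604281640266, -0.00518142336392918, -179.88992158071085]
def f(n,c,z):
    P=wat((150+(c[0]+.5)/4-.5,120+(c[1]+.5)/4-.5),z,p,r);print(n,P.round(4));return P
f('b-',(240,103),.088);f('b+',(250,490),.088);f('t-',(216,108),.102);f('t+',(234,505),.102)
C=[f('corner',c,.088) for c in [(127,78),(346,78),(353,512),(150,498)]]
print(np.mean(C,0),[np.linalg.norm(C[i]-C[(i+1)%4]) for i in range(4)])
d=C[2]-C[1];print(np.degrees(np.arctan2(d[1],d[0])));d=C[3]-C[0];print(np.degrees(np.arctan2(d[1],d[0])))
# top cam
for uv in [(394.75,173.5),(393.7,213.3)]: print('top',at('top',uv,.095).round(4))
# dryer edges from top cam deck
for uv in [(355,155.5),(428,157),(427.5,237)]: print('deck',at('top',uv,.05).round(4))
E
```

```text
b- [ 0.505 -0.206  0.088]
b+ [ 0.5957 -0.2121  0.088 ]
t- [ 0.5045 -0.2064  0.102 ]
t+ [ 0.5933 -0.2112  0.102 ]
corner [ 0.4982 -0.2331  0.088 ]
corner [ 0.5005 -0.1816  0.088 ]
corner [ 0.6006 -0.187   0.088 ]
corner [ 0.5989 -0.239   0.088 ]
[ 0.54955655 -0.21016622  0.088     ] [np.float64(0.05146234041225313), np.float64(0.10029400465980676), np.float64(0.05199780221086253), np.float64(0.1008247770986477)]
-3.0626863852453488
-3.3625674884029215
top [ 0.5937 -0.2134  0.095 ]
top [ 0.5059 -0.208   0.095 ]
deck [ 0.644  -0.1311  0.05  ]
deck [ 0.637 -0.301  0.05 ]
deck [ 0.4517 -0.2922  0.05  ]
```

```bash
python3 - <<'E'
from h import *
g=cv2.cvtColor(cv2.imread('pics/w4.png'),cv2.COLOR_BGR2RGB)
im=np.zeros((400,760,3),np.uint8)
im[:,:380]=cv2.resize(g[140:190,293:340],(380,400),interpolation=cv2.INTER_CUBIC)
im[:,380:]=cv2.resize(g[295:345,293:340],(380,400),interpolation=cv2.INTER_CUBIC);save('holes.png',im)
for u,v in[(316,164),(316,319)]: print(wat((u,v),.02-.024,[0,0,0],[180,0,180]))
E
```

```text
[-0.04786974  0.00046903 -0.004     ]
[ 0.03243866  0.00023385 -0.004     ]
```

View pics/holes.png

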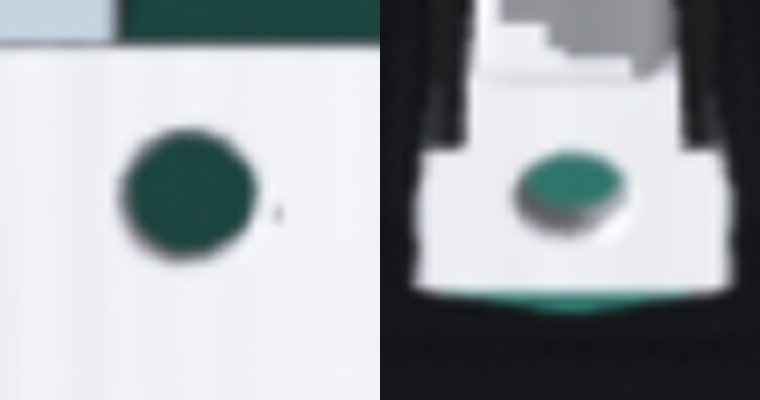

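```bash
python3 - <<'E'
from h import *
for z in (-.020,-.021,-.0185):
  a,b=[wat(q,z,[0,0,0],[180,0,180]) for q in[(315.9,164.1),(316.3,319.1)]]
  print(z,a,b,(a+b)/2,np.linalg.norm(a-b))
E
```

```text
-0.02 [-0.04515869  0.0003756  -0.02      ] [ 0.04507136  0.00033412 -0.02      ] [-4.36625391e-05  3.54860455e-04 -2.00000000e-02] 0.0902300621455531
-0.021 [-0.04499194  0.00037242 -0.021     ] [ 0.04585666  0.00033066 -0.021     ] [ 0.00043236  0.00035154 -0.021     ] 0.09084860358604306
-0.0185 [-0.04540882  0.00038037 -0.0185    ] [ 0.04389342  0.00033932 -0.0185    ] [-0.0007577   0.00035984 -0.0185    ] 0.08930224998481819
```

```bash
python3 - <<'E'
from h import *
robot.move_to([.5496,-.2093,.19],[180,0,176.8])
robot.line_to([.5496,-.2093,.138],[180,0,176.8],velocity=.12);robot.pause(.3)
p,r=robot.current_tool_pos(),robot.current_eef_rot()
g=vision.grab_frame('wrist');save('w5.png',g);print(p.tolist(),r.tolist(),robot.current_time_s(),robot.current_contact_force())
im=np.zeros((400,760,3),np.uint8)
im[:,:380]=cv2.resize(g[140:190,293:340],(380,400),interpolation=cv2.INTER_CUBIC)
im[:,380:]=cv2.resize(g[295:345,293:340],(380,400),interpolation=cv2.INTER_CUBIC);save('holes5.png',im)
g=vision.grab_frame('side');save('s5.png',cv2.resize(g[130:230,260:420],None,fx=5,fy=5,interpolation=cv2.INTER_CUBIC))
E
```

```text
[0.5500853007565434, -0.2094932366903662, 0.1388090986688119] [-179.98073999611643, 0.08792558825270584, 176.80157828120093] 10.1083 [-0.64763791  0.74648551  0.77335397]
```

View pics/holes5.png

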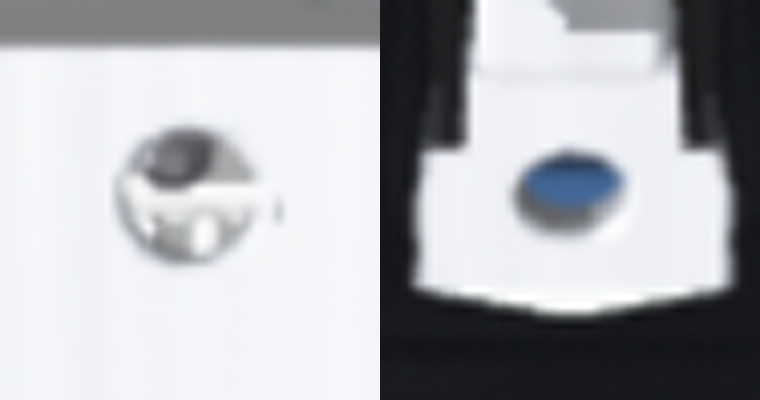

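View pics/s5.png

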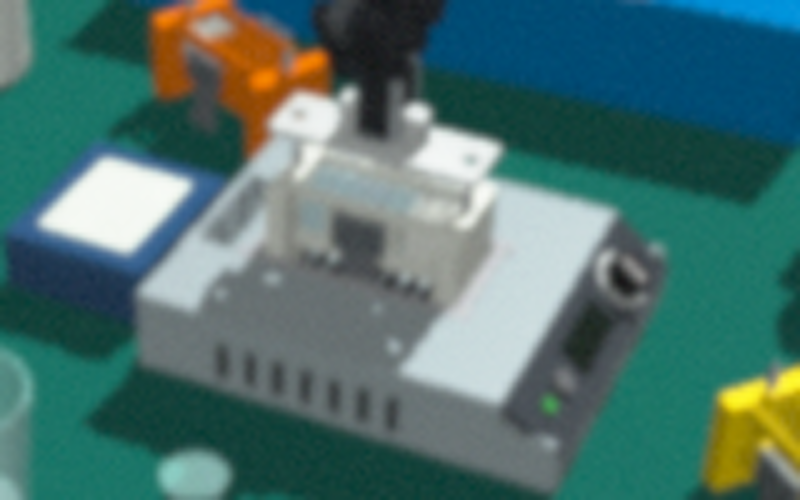

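View pics/w5.png

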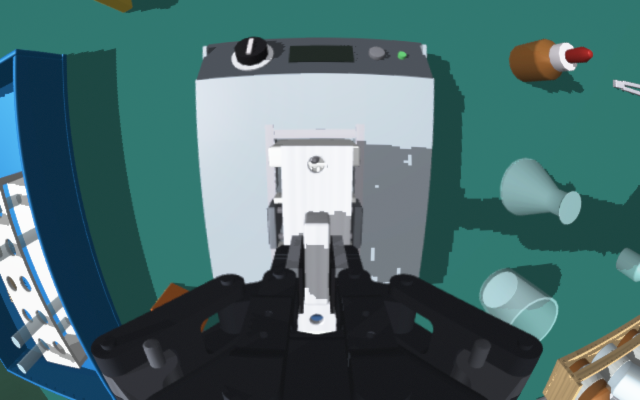

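```bash
python3 - <<'E'
from h import *
p=[0,0,0];r=[180,0,180]
for dx,dy in((0,0),(.001,0),(0,.001)):
  for z in(-.0368,-.0428,-.0508):
    q=wproj([-.0451+dx,.00035+dy,z],p,r);print(dx,dy,z,(q-[293,140]+.5)*[8.085,8]-.5)
g=cv2.cvtColor(cv2.imread('pics/w5.png'),cv2.COLOR_BGR2RGB)
save('h5.png',cv2.resize(g[152:177,303:330],(675,600),interpolation=cv2.INTER_NEAREST))
E
```

```text
0 0 -0.0368 [189.67569617 156.08519117]
0 0 -0.0428 [189.88015898 143.13139321]
0 0 -0.0508 [190.13180442 127.20148849]
0.001 0 -0.0368 [189.71630153 170.96614085]
0.001 0 -0.0428 [189.91906572 157.50606597]
0.001 0 -0.0508 [190.16865994 140.95129133]
0 0.001 -0.0368 [204.93755913 156.05372364]
0 0.001 -0.0428 [204.61380014 143.10097617]
0 0.001 -0.0508 [204.2151659  127.17236684]
```

View pics/h5.png

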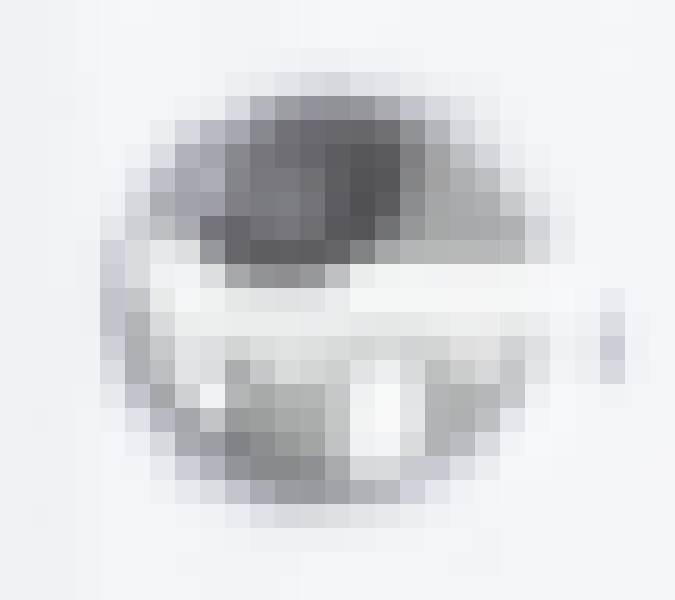

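```bash
python3 - <<'E'
from h import *
robot.line_to([.550,-.2102,.1285],[180,0,176.8],velocity=.05);robot.pause(.3)
p,r=robot.current_tool_pos(),robot.current_eef_rot()
g=vision.grab_frame('wrist');save('w6.png',g);print(p.tolist(),r.tolist(),robot.current_time_s(),robot.current_contact_force())
im=np.zeros((400,760,3),np.uint8)
im[:,:380]=cv2.resize(g[140:190,293:340],(380,400),interpolation=cv2.INTER_CUBIC)
im[:,380:]=cv2.resize(g[295:345,293:340],(380,400),interpolation=cv2.INTER_CUBIC);save('holes6.png',im)
z=.102-p[2];print((wproj([-.0451,.00035,z],[0,0,0],[180,0,180])-[293,140]+.5)*8)
g=vision.grab_frame('side');save('s6.png',cv2.resize(g[130:190,300:380],None,fx=10,fy=10,interpolation=cv2.INTER_CUBIC))
E
```

```text
[0.550146180071371, -0.21024473450461564, 0.12867040214225492] [-179.99316709328355, 0.02053591569309416, 176.8016443924631] 10.85 [0.39774307 0.39469721 0.00521314]
[187.79557448 180.71382347]
```

View pics/holes6.png

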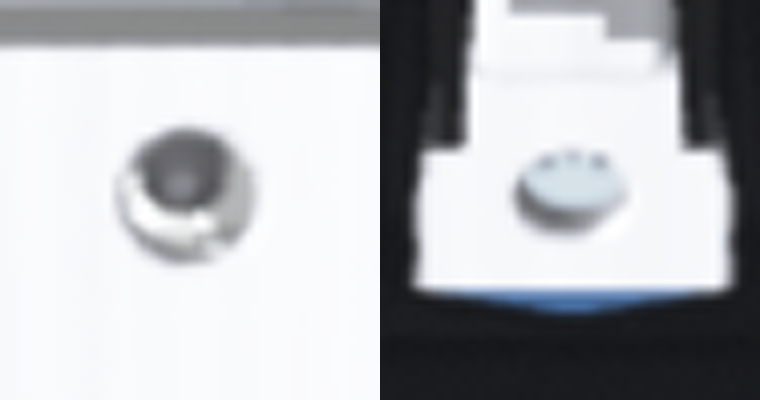

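View pics/s6.png

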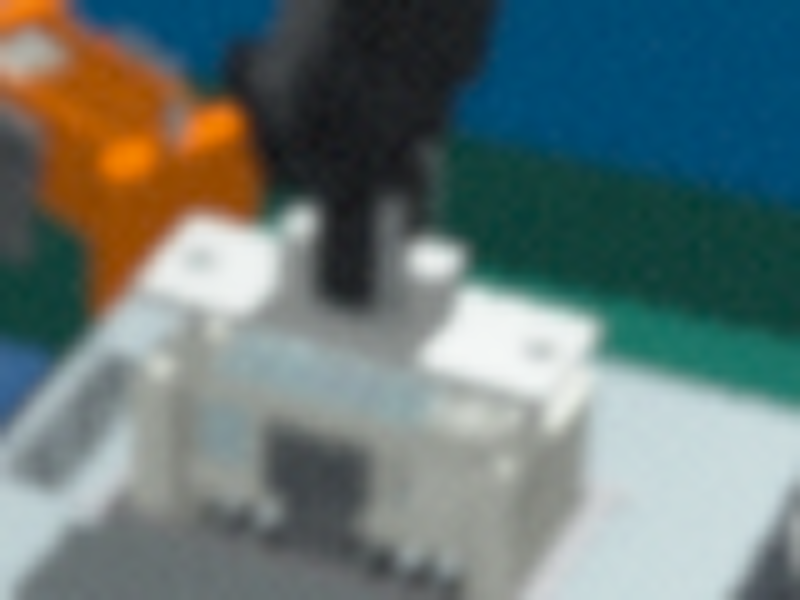

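```bash
python3 - <<'E'
from h import *
print(robot.line_to([.550,-.2104,.1155],[180,0,176.8],velocity=.03,f_stop=5))
print(robot.current_tool_pos(),robot.current_contact_force(),robot.current_time_s())
if robot.current_tool_pos()[2]<.119:
    print(robot.line_to([.550,-.2104,.1105],[180,0,176.8],velocity=.015,f_stop=4))
    print(robot.current_tool_pos(),robot.current_contact_force(),robot.current_finger_gap()*85,robot.current_time_s())
g=vision.grab_frame('wrist');save('w7.png',g)
g=vision.grab_frame('side');save('s7.png',cv2.resize(g[130:190,300:380],None,fx=10,fy=10,interpolation=cv2.INTER_CUBIC))
E
```

```text
False
[ 0.54981819 -0.21030908  0.11524921] [-0.00799527  0.20659007 -0.05732658] 11.4833
True
[ 0.55021467 -0.21049177  0.11186183] [-0.30079828 -0.34548642  4.36109764] 11.131279624054924 11.8083
```

View pics/w7.png

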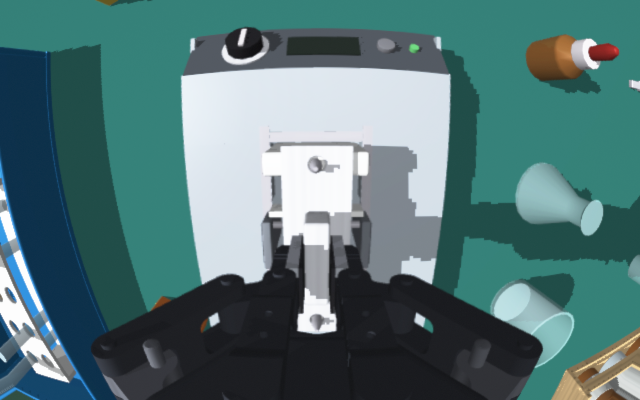

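View pics/s7.png

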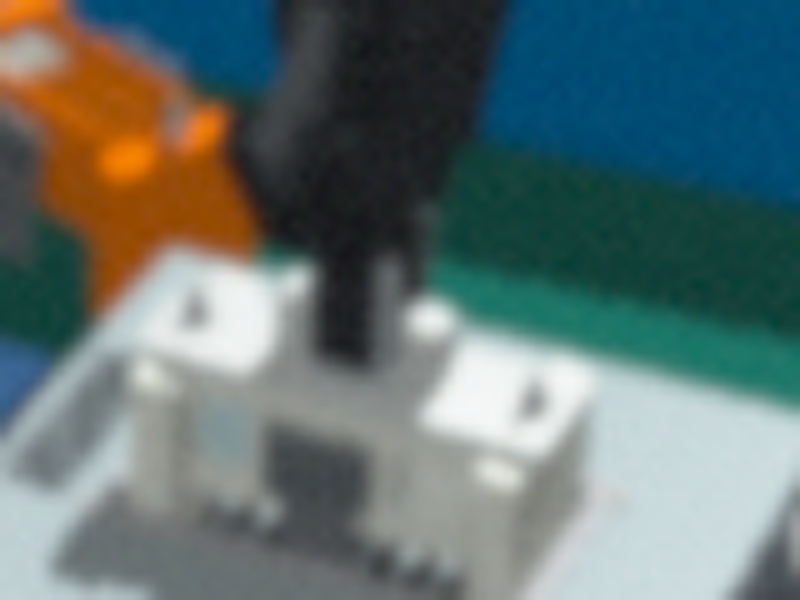

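```bash
python3 - <<'E'
from h import *
fingers.gripper_to(0.45,30)
print(robot.current_contact_force(),robot.current_tool_pos())
robot.line_to([.550,-.2104,.165],[180,0,176.8],velocity=.12)
fingers.gripper_to(1.0,40);robot.pause(.1)
p,r=robot.current_tool_pos(),robot.current_eef_rot()
g=vision.grab_frame('wrist');save('w8.png',g);print(p.tolist(),r.tolist(),robot.current_finger_gap(),robot.current_time_s(),robot.current_contact_force())
c,s=np.cos(np.radians(-3.2)),np.sin(np.radians(-3.2))
for k in(-1,1): print('pin',wproj([.550+k*.045*c,-.2104+k*.045*s,.102],p,r))
for k in(-1,1): print('pad',wproj([.550-k*.029*s,-.2104+k*.029*c,.086],p,r))
E
```

```text
[ 0.60216964 -0.68384532 -0.76489536] [ 0.54901147 -0.20994617  0.11017099]
[0.5499742194379454, -0.21042898351805267, 0.16495334824633529] [179.99958581205615, -0.004860757374118539, 176.7952056974239] 1.000598852276364 13.5583 [-0.3991694  0.3283804  0.1771634]
pin [315.59210843 152.96457842]
pin [316.02064088 281.79985455]
pad [274.60596131 214.28666501]
pad [357.19008268 214.12316514]
```

View pics/w8.png

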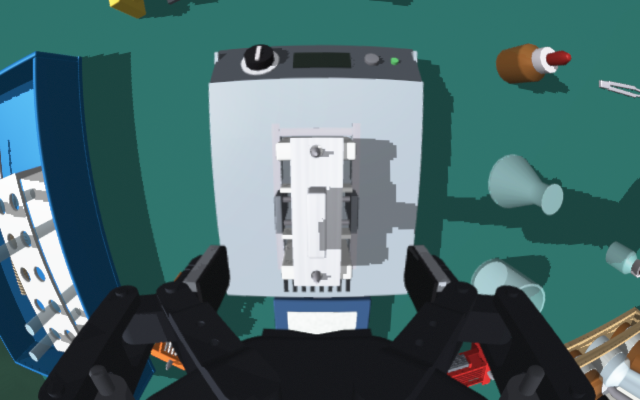

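```bash
python3 - <<'E'
from h import *
print(robot.line_to([.550,-.2105,.0715],[180,0,176.8],velocity=.08,f_stop=5));robot.pause(.2)
print(robot.current_tool_pos(),robot.current_contact_force(),robot.current_time_s())
g=vision.grab_frame('wrist');save('w9.png',g)
g=vision.grab_frame('side');save('s9.png',cv2.resize(g[120:220,260:420],None,fx=5,fy=5,interpolation=cv2.INTER_CUBIC))
E
```

```text
False
[ 0.55032106 -0.21061886  0.07200449] [1.03486338 0.4760374  0.45910748] 15.075
```

View pics/w9.png

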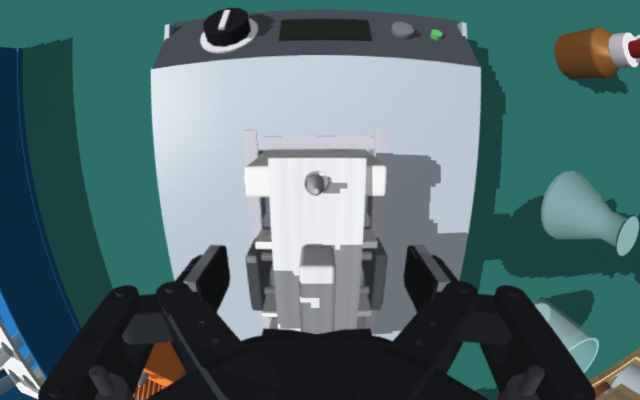

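View pics/s9.png

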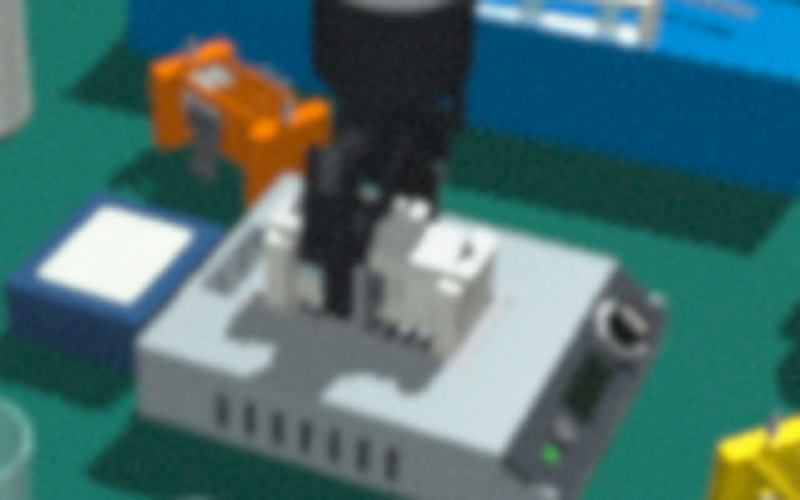

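```bash
python3 - <<'E'
from h import *
fingers.gripper_to(0.0,45);robot.pause(.3)
print(robot.current_finger_gap()*85,robot.current_tool_pos(),robot.current_contact_force(),robot.current_time_s())
g=vision.grab_frame('wrist');save('w10.png',g)
g=vision.grab_frame('side');save('s10.png',cv2.resize(g[120:220,260:420],None,fx=5,fy=5,interpolation=cv2.INTER_CUBIC))
E
```

```text
43.148352490952604 [ 0.55055371 -0.21074712  0.0728627 ] [-1.72825526  0.64744266  5.28905609] 15.9333
```

View pics/w10.png

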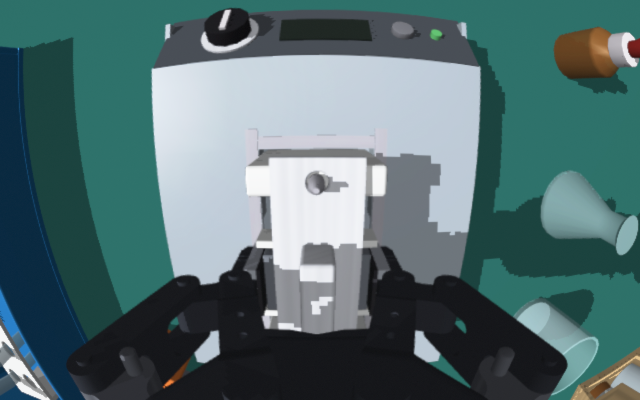

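View pics/s10.png

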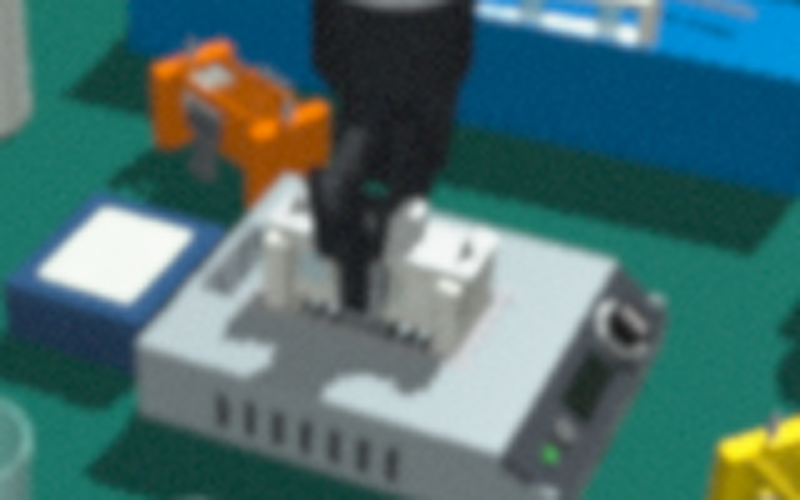

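```bash
python3 - <<'E'
from h import *
st=robot.line_to([.550,-.2105,.092],[180,0,176.8],velocity=.04,f_stop=15)
print(st,robot.current_finger_gap()*85,robot.current_tool_pos(),robot.current_contact_force(),robot.current_torque(),robot.current_time_s())
if not st:
    print(robot.line_to([.550,-.2105,.174],[180,0,176.8],velocity=.06,f_stop=15));robot.pause(.6)
    print(robot.current_finger_gap()*85,robot.current_tool_pos(),robot.current_eef_rot(),robot.current_contact_force(),robot.current_torque(),robot.current_time_s())
g=vision.grab_frame('wrist');save('w11.png',g)
g=vision.grab_frame('side');save('s11.png',cv2.resize(g[80:220,240:420],None,fx=4,fy=4,interpolation=cv2.INTER_CUBIC))
E
```

```text
False 43.557816190930744 [ 0.54978997 -0.21044947  0.09187544] [ 0.02612045  0.26122294 -3.8851344 ] [0.03353249 0.03595157 0.00543312] 16.7
False
43.27380167793291 [ 0.55000432 -0.21045514  0.17397996] [ 1.79996528e+02 -1.94518637e-03  1.76800489e+02] [ 0.66801922  0.38521493 -3.02402302] [ 0.00165149 -0.01857849 -0.0457597 ] 18.8167
```

View pics/w11.png

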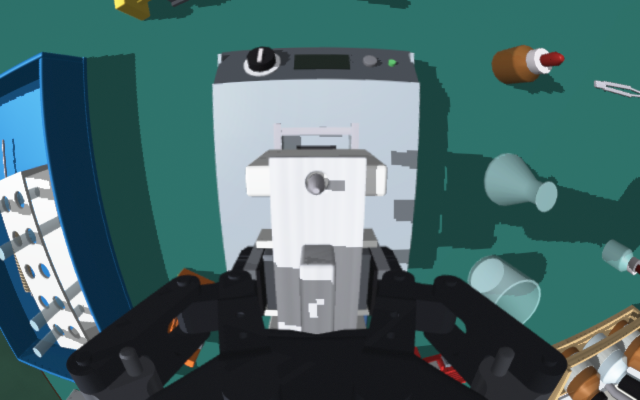

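View pics/s11.png

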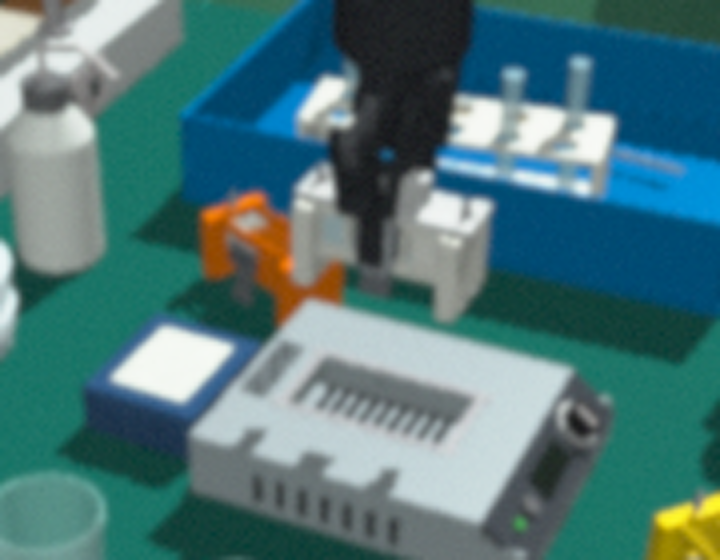

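```bash
python3 - <<'E'
from h import *
print(robot.current_finger_gap()*85,robot.current_tool_pos()); workorder.close_job()
E
```

```text
43.73380646001415 [ 0.55002586 -0.210477    0.17400892]
the job is handed in; nothing more can be done
```

The retaining cover is on the cassette, and the arm is holding the cassette about 10 cm above the dryer by its squeezed catches. I handed the job in at about 19 s of the 48 s; it reports no verdict.

- **Choice of cassette:** I took the white one in the dryer and left the red, orange and two yellow look-alikes alone.
- **Cover:** I picked it up by the rib and lined its holes up with the pins in the wrist camera. I lowered it to a 4 N contact at the height expected for flush and let go. Both pins showed through the plate in the wrist and side pictures.
- **Lift:** With the catches squeezed, the gripper read about 43 mm (45 mm is fully in, and it also read 1 mm low on the rib). The straight lift was about 101 mm. The wrist then carried about 3 N, which matches cassette plus cover.
- **Final check:** The last pictures show the cassette level with its cover on, the bay empty, and nothing else seen to have moved.
- **Disagreement:** The first pin estimate was about 1 mm off sideways from what showed through the cover's hole. I corrected it before lowering, and no check failed.

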